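Roll the soap log into the cutting cradle

ROBOT

A 7-joint arm with a two-finger parallel gripper is mounted at the origin on the work surface. World frame = base frame: x ahead of the robot, y to its left, z up, the work surface at z = 0. Lengths are in m, angles in rad, forces in N, time in s.
With the tool pointing down it reaches from about 0.425 to 0.875 m from the base axis. Payload 4.7 kg.
Tool frame: the origin (TCP) lies midway between the tips of the shut fingers; the grasp point (between the pads) lies 19 mm behind it (env.hold_point_z is the distance from the TCP to the grasp point, in m); z points along the fingers, y is the line along which they close (so a half turn about z gives the same grasp; the last joint's range is limited). The gripper opens to 85 mm and grips with 20 to 120 N. Pads are 22 mm wide; open, the fingers measure 114 mm over their backs; the gripper's body (76 mm by 85 mm) begins 54 mm behind the grasp point. The pads swing forward as they close: fully open they stand 13 mm farther back than shut.
Start: joints at [1.226, 0.321, -0.07, 1.45, 0.023, 1.371, -0.057], TCP at [0.228, -0.609, 0.231] pointing down, gripper open.
Joint ranges: [-2.86, 2.86], [-0.3, 2.09], [-1.38, 1.24], [0.06, 2.45], [-1.56, 4.7], [0.09, 2.05], [-2.69, 2.69]. Speed limits (rad/s): [2.57, 2.57, 3.14, 3.14, 3.14, 3.14, 3.14].

INTERFACE

Orientations are given as a unit quaternion [w, x, y, z].
In Python, from cell import read_state, cams, env gives the robot as it stands.
- The arm moves only by the tool servo_tool, never from a script. Its argument "steps" is one flat list of numbers, 4 for each row, row after row: the shift along the tool's x, y, z normalised to -1 to 1, where 1 is 25 mm, then the turn about the tool's z normalised to -1 to 1, where 1 is 0.12 rad. In form: [tx, ty, tz, twist, tx, ty, tz, twist, ...]. A call has 1 to 20 rows; each row shifts and turns the commanded pose from where the row before left it, along the tool's axes as they then stand; what a row does not reach is not made up. A row lasts 1/12 s, in which the tool goes at most 41.7 mm and 7.16 degrees, less where a joint would pass 70% of its speed; a pose out of reach is approached as far as the arm can. A call with a number of a shift or a turn outside -1 to 1 is refused whole. A call with a gripper value outside its range is refused whole. "grip" is the gripper's target within -1 to 1 (shut at 1, half-way at 0, fully open at -1), set as the call begins (left out, the last holds). The fingers move at their own pace and stop on an object; "force" is the grip in N (left out, the last holds). Time passes only in rows, so rows that do not move let the fingers close. It gives the time, the measured TCP pose, the force, the opening and the grip force at its end, in the units of the state.
- read_state(): the state, without advancing time (a new reading comes with each control period).
- cams.snapshot(name): name is "side" or "top" or "wrist"; returns a dict with "pixels" (384x512x3 uint8, red, green, blue), "z_map" (384x512 float32, m along the optical axis (not along the pixel's ray), 0 where there is no reading), "fx", "fy", "cx", "cy" (pixels), "k1" (the pictures are not rectified: a ray, as slopes to the right and down, at radius r is drawn at 1 + k1 r^2 times it, then the intrinsics apply), "view" (4x4, takes a point from world to camera coordinates). Camera axes: x right, y down, z forward; pixel columns grow to the right and rows downward; lengths in m; the calibration is good to about 2 mm. A picture is of the moment at which its call begins.
- env.close_job(): hands the job in; it is judged then, once.
The state is a dict: "time_s": time; "joint_positions": joint angles; "joint_velocities": joint speeds; "tau": joint torques, N m; "eef_pos": TCP position; "tcp_rot": TCP orientation; "ft_force": force on the tool from outside, world axes, zero at the start; "ft_torque": the same for the moment, N m; "gripper_width": finger opening in m; "grasp_force": force on a finger pad.
Only numpy, scipy, OpenCV 4.12 (cv2) and the standard library are available. Lean on these libraries where they do the work, as an engineer would, in place of code of your own. Each camera call takes 0.05 s, during which the arm holds its last target. There are 200 camera calls.

TASK

Roll the pink soap log along the plywood cutting board by pressing on its top and pushing, until it has climbed over the first wooden batten and rests on the blue mark between the two battens; do not shove it from behind, lift it or let it run over the second batten. Then push on its free end to slide it along the mark until its other end is flush against the aluminium end stop, and let go. The soap is soft, so press and push gently throughout (well under 20 N), and leave the purple cup and the two small soaps alone.

Things in the scene. Friction and masses are not known exactly. Their poses are not given: they have to be found in the camera images.
- soap_log: loose pink soap cylinder with pale bands, 80 mm diameter, 110 mm long, about 0.5 kg (varies). Origin at its centre; own y = its axis (within 0.05 rad of the board's y at the start); x and z turn as it rolls. Rolls freely, half as far as fingers pushing on its top move: use several short strokes. Stiff to touch (tens of N per mm): press about 6 N, by force reading; dents above 20 N
- board: fixed plywood cutting board, 300 mm along its x, 220 mm along its y, 15 mm thick. Origin at the centre of its underside, on the bench. x points from the bare end, where the log starts (65 to 100 mm before the mark), to the end with the battens; y points to the side with the end stop
- mark (a point): the log's place: point on the board's top face on the blue stripe, half-way between the battens; axes as the board's, the stripe runs along y. The finished log's centre is 40 mm straight above this point, its axis along y; between the battens it has 4 mm of play either way in x. The log starts 20 to 40 mm short of it in y
- first_batten (a point): middle of the crest of the first batten, the one the log climbs over: dark wood, rounded (10 mm crest radius), 3 mm high, 160 mm long along the board's y. The log begins to climb with its centre 17 mm before the crest; let go part-way up, it rolls back. The second one is the same, 42 mm further along +x; each is 21 mm from the mark
- stop_face (a point): centre of the end stop's face that the log's end must meet: upright aluminium plate at the +y side of the board, 110 mm along x, top 60 mm above the board; the face looks to -y, 55 mm beyond the mark
- cup: loose purple plastic cup, 76 mm wide, 100 mm high, standing on the bench near the board; origin at the centre of its foot
- puck_a: loose small pink soap, tapered, 68 mm wide, 38 mm high, on the bench near the board; origin at the centre of its foot
- puck_b: loose small cream soap, tapered, 62 mm wide, 45 mm high, on the bench near the board; origin at the centre of its foot
Things that resemble listed ones, but are neither listed nor needed, are in the scene too. What is shaped like the soap_log but black or green is not meant.

How it is judged:
On the way, in this order (a step that is already met when the one before it is completed fails the run):
1. the log rests on the blue mark between the battens, not yet at the end stop (x of soap_log in the frame of mark between -0.006 and 0.006 m and z of soap_log in the frame of mark between 0.037 and 0.0425 m and angle between the y axis of soap_log and the y axis of board, either way round below 0.06 rad and y of soap_log in the frame of mark below -0.008 m), for 0.2 s.
2. the log, still on the mark, has its end flush with the end stop (x of soap_log in the frame of mark between -0.006 and 0.006 m and z of soap_log in the frame of mark between 0.037 and 0.0425 m and angle between the y axis of soap_log and the y axis of board, either way round below 0.06 rad and y of soap_log in the frame of mark between -0.003 and 0.004 m), for 0.2 s.
At the end, for the whole second after the job is handed in: The log lies at rest and untouched on the board between the two battens (centre within 6 mm of the mark across the stripe, axis within 0.06 rad of the stripe), its end within 3 mm of the end stop (all of step 2 and linear speed of soap_log below 0.01 m/s and contact force between the fingers and soap_log below 0.1 N).
It fails at once if the soap is dented: the robot presses or pushes it with more than 20 N (contact force between any of the fingers, the arm and soap_log above 20 N).
It fails at once if before it is on the mark, the log is pushed from behind or gripped low instead of being pushed on its top (x of soap_log in the frame of mark below -0.012 m and contact force between the fingers and soap_log above 1 N and height (world z) of the grasp point below 0.085 m).
It fails at once if the log is lifted off the board (z of soap_log in the frame of mark above 0.052 m).
It fails at once if the log runs over the second batten (x of soap_log in the frame of mark above 0.02 m).
It fails at once if the cup or a small soap is disturbed (distance of any of cup, puck_a, puck_b from where it was at the start of the episode above 0.015 m).
It also fails if it takes over 67 s, if anything falls off the work surface, if the arm or the gripper's body presses on something with over 40 N, if the wrist force passes 120 N, or if a joint passes its speed limit or range.

## Working session

There is one attempt and no reset: what is moved stays moved. The work goes in short steps, Python scripts to look and compute and a tool call to move; the robot and the scene stay as the last step left them, time stands still between calls to the robot, and variables do not carry over. Pictures are saved under pics/ and viewed, at most 10 in all, crops included, and the job is handed in when it is done.

Besides the shell and the picture viewer there is one more tool, called after ">>>" as name(argument=value, ...), one argument or row to a line, values as JSON. servo_tool: Moves the arm, as the interface text tells. Scaled input: -1 to 1 covers 25 mm each way for a shift and 0.12 rad each way for a turn. Its arguments: {"type":"object","properties":{"steps":{"type":"array"},"grip":{"type":"number"},"force":{"type":"number"}},"required":["steps"]}

```bash
mkdir -p pics; ls; cat > h.py <<'E'
import numpy as np, cv2
from cell import read_state, cams, env
def snap(n,save=None):
    s=cams.snapshot(n)
    if save: cv2.imwrite('pics/'+save,s['pixels'][:,:,::-1])
    return s
def rays(s,uv):
    uv=np.asarray(uv,float).reshape(-1,2)
    d=(uv-[s['cx'],s['cy']])/[s['fx'],s['fy']]
    x=d.copy()
    for _ in range(20): x=d/(1+s['k1']*(x**2).sum(1,keepdims=True))
    return np.c_[x,np.ones(len(x))]
def onplane(s,uv,z):
    V=np.array(s['view']);R=V[:3,:3];c=-R.T@V[:3,3]
    D=rays(s,uv)@R
    return c+D*((z-c[2])/D[:,2])[:,None]
def cloud(s):
    V=np.array(s['view']);R=V[:3,:3];c=-R.T@V[:3,3]
    h,w=s['z_map'].shape
    u,v=np.meshgrid(np.arange(w),np.arange(h))
    P=rays(s,np.c_[u.ravel(),v.ravel()])*s['z_map'].reshape(-1,1)
    return (P@R+c).reshape(h,w,3)
E
python3 - <<'E'
from h import *
a=snap('side','side0.png');b=snap('top','top0.png')
np.set_printoptions(precision=4,suppress=True)
for s in(a,b):
    V=np.array(s['view']);print(-V[:3,:3].T@V[:3,3],V[:3,:3],s['k1'])
st=read_state();print(st)
E
```

```text
pics
[0.2472 0.7037 0.5276] [[-0.9419 -0.3358 -0.002 ]
 [-0.1713  0.4858 -0.8571]
 [ 0.2888 -0.807  -0.5152]] -0.13206918690333605
[ 0.3383 -0.0398  1.0966] [[ 0.0245 -0.9997  0.0045]
 [-0.9894 -0.0249 -0.1431]
 [ 0.1431 -0.0009 -0.9897]] 0.018091514444840518
{'time_s': 0.1, 'joint_positions': array([ 1.2261,  0.3218, -0.0701,  1.4516,  0.0226,  1.3708, -0.0569]), 'joint_velocities': array([-0.0007, -0.0015, -0.0003, -0.0023,  0.0021, -0.0012,  0.0002]), 'tau': array([ -0.0003, -49.4881,  -0.3841, -31.5208,   0.0131,   0.0075,
         0.    ]), 'eef_pos': array([ 0.2281, -0.6082,  0.2303]), 'tcp_rot': array([-0.0009,  0.9839,  0.1785, -0.0002]), 'ft_force': array([-0.254 , -0.3499, -0.0022]), 'ft_torque': array([-0.0551, -0.0289, -0.014 ]), 'grasp_force': 0.0, 'gripper_width': 0.08549272003050501}
```

View pics/top0.png

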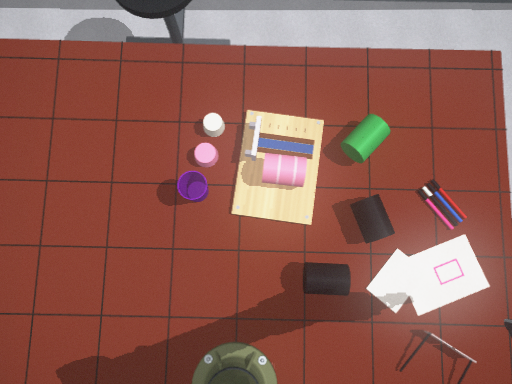

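View pics/side0.png

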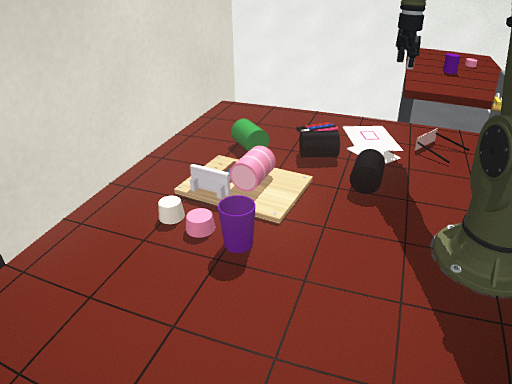

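The top view shows the board with corners near (247,111), (324,122), (312,223) and (233,214). The blue stripe is near (285,146), the log near (285,170) and the end stop at (255,138). The pucks and cup are on the left at (205,155), (213,125) and (193,186). The side view shows the same layout from +y.

```bash
python3 - <<'E'
from h import *
np.set_printoptions(precision=4,suppress=True)
s=snap('top');p=s['pixels'];hsv=cv2.cvtColor(p,cv2.COLOR_RGB2HSV);P=cloud(s)
roi=np.zeros(p.shape[:2],np.uint8);roi[105:230,228:328]=1
H,S,V=cv2.split(hsv)
def big(m):
    n,l,st,c=cv2.connectedComponentsWithStats(m.astype(np.uint8));i=1+st[1:,4].argmax();return l==i
blue=big((H>105)&(H<130)&(S>100)&(V>60)&(roi>0))
vu=np.argwhere(blue);r=cv2.minAreaRect(vu[:,::-1].astype(np.float32));box=cv2.boxPoints(r)
print('blue',r,'\n',onplane(s,box,.015))
board=((H>10)&(H<32)&(S>40)&(V>120)&(roi>0)).astype(np.uint8)
c=np.vstack([k for k in cv2.findContours(board,0,2)[0] if len(k)>15]);hull=cv2.convexHull(c)
r=cv2.minAreaRect(hull);box=cv2.boxPoints(r);print('board',r);B=onplane(s,box,.015);print(B,B.mean(0))
w=onplane(s,hull.reshape(-1,2),.015)[:,:2].astype(np.float32);rb=cv2.minAreaRect(w);print('rect world',rb)
pink=big(((H>150)|(H<5))&(S>30)&(V>150)&(roi>0))
q=P[pink];print('log px',pink.sum(),np.argwhere(pink).min(0),np.argwhere(pink).max(0));print(np.percentile(q,[1,50,99],axis=0))
t=q[q[:,2]>np.percentile(q[:,2],50)];print('top pts',t.mean(0),np.percentile(t,[1,99],axis=0))
rr=cv2.minAreaRect(q[:,:2].astype(np.float32));print('log rect',rr)
print('board depth',np.median(P[board>0],axis=0))
cv2.imwrite('pics/topz.png',cv2.resize(p[100:235,180:340,::-1],None,fx=4.5,fy=4.4,interpolation=cv2.INTER_CUBIC))
E
```

```text
blue ((285.2247314453125, 145.15635681152344), (53.586387634277344, 8.06222915649414), 7.275004863739014) 
 [[ 0.6411 -0.0483  0.015 ]
 [ 0.6642 -0.0506  0.015 ]
 [ 0.6484 -0.1998  0.015 ]
 [ 0.6254 -0.197   0.015 ]]
board ((277.81036376953125, 166.72415161132812), (81.06792449951172, 106.15394592285156), 7.765166282653809)
[[ 0.448   0.0227  0.015 ]
 [ 0.7483 -0.0081  0.015 ]
 [ 0.7218 -0.2357  0.015 ]
 [ 0.4236 -0.1965  0.015 ]] [ 0.5854 -0.1044  0.015 ]
rect world ((0.5855432748794556, -0.10451988875865936), (0.22125035524368286, 0.30117717385292053), 83.33147430419922)
log px 1209 [153 262] [186 306]
[[ 0.5233 -0.1714  0.0155]
 [ 0.5572 -0.1158  0.0881]
 [ 0.6058 -0.061   0.0975]]
top pts [ 0.5626 -0.1163  0.1025] [[ 0.5375 -0.1717  0.0882]
 [ 0.5887 -0.0617  0.0996]]
log rect ((0.4764123857021332, -0.10835080593824387), (0.11149981617927551, 0.28748539090156555), 84.7784194946289)
board depth [ 0.5376 -0.0974  0.0143]
```

View pics/topz.png

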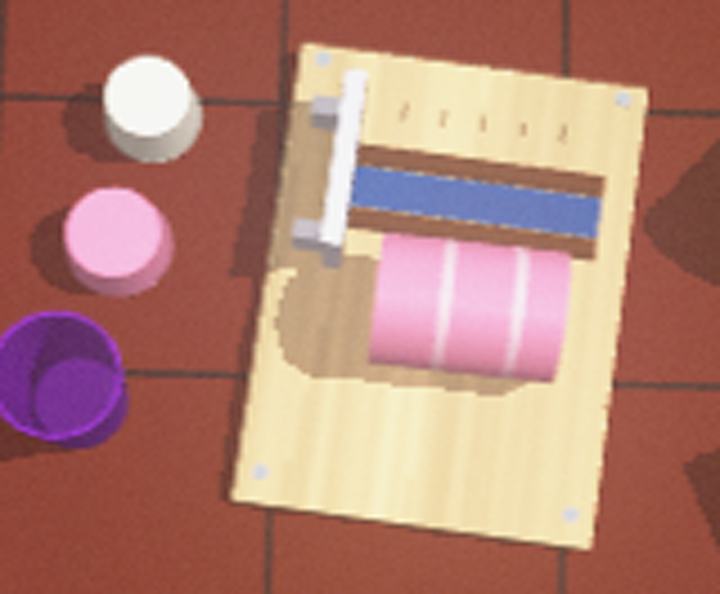

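The close-up shows the log short of the stripe and the stop's face edge running from crop (367,72) to (340,245). I'll shut the fingers and move above the log.

>>> servo_tool(
  steps=[0.89, -0.71, 0, 0, 0.89, -0.71, 0, 0, 0.89, -0.71, 0, 0, 0.89, -0.71, 0, 0, 0.89, -0.71, 0, 0, 0.89, -0.71, 0, 0, 0.89, -0.71, 0, 0, 0.89, -0.71, 0, 0, 0.89, -0.71, 0, 0, 0.89, -0.71, 0, 0, 0.89, -0.71, 0, 0, 0.89, -0.71, 0, 0, 0.89, -0.71, 0, 0, 0.89, -0.71, 0, 0, 0.89, -0.71, 0, 0, 0.89, -0.71, 0, 0, 0.89, -0.71, 0, 0, 0.89, -0.71, 0, 0, 0.89, -0.71, 0, 0, 0.89, -0.71, 0, 0],
  grip=1,
  force=30,
)

```text
time_s: 1.82
eef_pos: [0.5205, -0.1187, 0.2312]
tcp_rot: [0.0, 0.984, 0.178, -0.0]
ft_force: [1.1, -1.0, 0.3]
gripper_width: 0.0001
grasp_force: 0.0
```

>>> servo_tool(
  steps=[0, 0, 0, 0.8, 0, 0, 0, 0.8, 0, 0, 0, 0.8, 0, 0, 0, 0.8, 0, 0, 0, 0.8, 0, 0, 0, 0, 0, 0, 0, 0],
)

```text
time_s: 2.4
eef_pos: [0.52, -0.1199, 0.2311]
tcp_rot: [0.0, 0.998, -0.059, -0.0]
ft_force: [1.0, -0.6, -0.4]
gripper_width: 0.0005
grasp_force: 0.0
```

```bash
python3 - <<'E'
from h import *
np.set_printoptions(precision=4,suppress=True)
s=snap('wrist','w1.png');V=np.array(s['view']);print(-V[:3,:3].T@V[:3,3],V[:3,:3]);st=read_state();print(st['eef_pos'],st['tcp_rot'],st['ft_force'],st['gripper_width'])
t=snap('top')
print(onplane(t,[[261.6,116.4],[255.6,155.7]],.075))
E
```

```text
[ 0.5919 -0.1279  0.373 ] [[-0.1184 -0.993  -0.0014]
 [-0.9523  0.1131  0.2835]
 [-0.2813  0.0349 -0.959 ]]
[ 0.5201 -0.1199  0.2311] [ 0.      0.9982 -0.0592 -0.0001] [0.1759 0.8573 0.5169] -5.4732874222236835e-05
[[ 0.7052 -0.0552  0.075 ]
 [ 0.5972 -0.0418  0.075 ]]
```

View pics/w1.png

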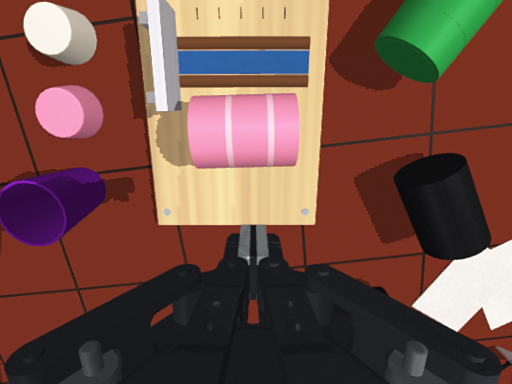

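The wrist view is aligned with the board. The log spans columns 188–298 and rows 94–168, the stripe rows 50–75, and the stop's face is near column 180.

```bash
cat > m.py <<'E'
from h import *
np.set_printoptions(precision=4,suppress=True)
def big(m):
    n,l,st,c=cv2.connectedComponentsWithStats(m.astype(np.uint8));i=1+st[1:,4].argmax();return l==i
def frame(yaw): return np.array([[np.cos(yaw),np.sin(yaw)],[-np.sin(yaw),np.cos(yaw)]])
def logx(s,pink,Rb,mark,cols):
    """log centre x in board frame for given image columns: bisect tangents"""
    V=np.array(s['view']);c=-V[:3,:3].T@V[:3,3];out=[]
    for u in cols:
        v=np.where(pink[:,u])[0]; 
        if len(v)<5: continue
        p=onplane(s,[[u,v.min()-.5],[u,v.max()+.5]],.055)
        b=(p[:,:2]-mark)@Rb.T; cb=Rb@(c[:2]-mark)
        a=np.arctan2(b[:,0]-cb[0],c[2]-.055)
        out.append([cb[0]+np.tan(a.mean())*(c[2]-.055),b[:,1].mean()])
    return np.array(out)
E
python3 - <<'E'
from m import *
s=snap('wrist');p=s['pixels'];H,S,V=cv2.split(cv2.cvtColor(p,cv2.COLOR_RGB2HSV))
blue=(H>100)&(H<130)&(S>100)&(V>60);blue[:,:150]=0;blue[:,330:]=0;blue[150:]=0;blue=big(blue)
c=[];
for u in range(190,300,5):
    v=np.where(blue[:,u])[0];c.append([u,v.mean()])
P=onplane(s,c,.015);k=np.polyfit(P[:,1],P[:,0],1);yaw=-np.arctan(k[0]);print('yaw stripe',yaw,'line x at y=-.1',np.polyval(k,-.1))
cc=np.argwhere(blue);row=int(cc[:,0].mean());us=np.where(blue[row])[0];print('blue ends',us.min(),us.max(),onplane(s,[[us.min()-.5,row],[us.max()+.5,row]],.015))
# board edges yaw
w=(H>10)&(H<32)&(S>40)&(V>110);L=[];R=[]
for v in range(185,215,3):
    u=np.where(w[v])[0];u=u[(u>120)&(u<340)];L.append([u.min(),v]);R.append([u.max(),v])
for v in range(90,170,4):
    u=np.where(w[v])[0];u=u[(u>300)&(u<340)];R.append([u.max(),v])
R=onplane(s,R,.015);kk=np.polyfit(R[:,0],R[:,1],1);print('edge yaw',np.arctan(kk[0]),'L',onplane(s,L,.015)[[0,-1]],'R',R[[0,9]])
pink=big((((H>150)|(H<5))&(S>20)&(V>140))&(np.arange(512)[None]>170)&(np.arange(512)[None]<320))
vu=np.argwhere(pink);print(vu.min(0),vu.max(0))
Rb=frame(yaw);x=np.polyval(k,-.1);m0=np.array([x,-.1])
lx=logx(s,pink,Rb,m0,range(195,294,6));print('log x',lx[:,0].mean(),'slope',np.polyfit(lx[:,1],lx[:,0],1)[0])
# log ends: silhouettes at z~.055..: middle row
row=int(vu[:,0].mean());us=np.where(pink[row])[0]
for z in(.055,.095):print('ends z',z,us.min(),us.max(),(onplane(s,[[us.min()-.5,row],[us.max()+.5,row]],z)[:,:2]-m0)@Rb.T)
C=cloud(s);q=C[80:112,150:195].reshape(-1,3)
g=C[10:110,140:180];hh=g[...,2]
st=g[(hh>.03)&(hh<.065)];b=(st[:,:2]-m0)@Rb.T;print('stop pts y',np.percentile(b[:,1],[2,10,25,50,75,90]),len(b))
print('stop face base px, row60..', [ (v,us_) for v in (30,62,95) for us_ in [H[v,165:190].tolist(),S[v,165:190].tolist()]])
E
```

```text
yaw stripe -0.11993445779807421 line x at y=-.1 0.6461345209918388
blue ends 179 308 [[ 0.6538 -0.046   0.015 ]
 [ 0.6354 -0.1991  0.015 ]]
edge yaw -0.116877008115926 L [[0.5073 0.016  0.015 ]
 [0.4688 0.0204 0.015 ]] R [[ 0.4814 -0.2006  0.015 ]
 [ 0.4431 -0.1957  0.015 ]]
[ 93 187] [168 298]
log x -0.07756133527280555 slope -0.026155228180270166
ends z 0.055 188 298 [[-0.0762  0.0396]
 [-0.0761 -0.085 ]]
ends z 0.095 188 298 [[-0.0729  0.0303]
 [-0.0729 -0.0787]]
stop pts y [0.0544 0.0546 0.0548 0.0552 0.0556 0.0812] 1093
stop face base px, row60.. [(30, [150, 150, 160, 160, 150, 150, 150, 150, 150, 135, 169, 15, 22, 22, 22, 21, 20, 20, 19, 19, 19, 19, 19, 19, 20]), (30, [10, 6, 5, 5, 8, 6, 8, 7, 7, 10, 13, 75, 89, 89, 88, 90, 92, 94, 94, 94, 95, 96, 96, 94, 94]), (62, [150, 158, 143, 150, 150, 150, 150, 158, 150, 155, 158, 168, 135, 111, 108, 107, 107, 107, 107, 107, 107, 106, 107, 107, 107]), (62, [7, 6, 6, 5, 6, 6, 5, 6, 8, 10, 7, 8, 10, 72, 179, 187, 181, 183, 179, 180, 179, 183, 183, 181, 181]), (95, [150, 150, 156, 150, 150, 150, 150, 150, 150, 150, 150, 156, 150, 138, 137, 14, 19, 21, 20, 21, 20, 20, 20, 19, 19]), (95, [3, 7, 8, 6, 6, 5, 5, 10, 8, 8, 6, 8, 6, 8, 11, 55, 88, 92, 92, 92, 94, 93, 94, 95, 95])]
```

>>> servo_tool(
  steps=[0.7, -0.2, 0, 0, 0.7, -0.22, 0, 0, 0, 0, 0.9, 0, 0, 0, 0.9, 0, 0, 0, 0.9, 0, 0, 0, 0.9, 0, 0, 0, 0.9, 0, 0, 0, 0.5, 0, 0, 0, 0.1, 0, 0, 0, 0, 0, 0, 0, 0, 0],
)

```text
time_s: 3.47
eef_pos: [0.5571, -0.1139, 0.105]
tcp_rot: [0.0, 0.998, -0.06, 0.001]
ft_force: [0.3, -0.9, 0.8]
gripper_width: -0.0
grasp_force: 0.0
```

>>> servo_tool(
  steps=[0, 0, 0, 0, 0, 0, 0, 0],
)

```text
time_s: 3.63
eef_pos: [0.5572, -0.114, 0.1053]
tcp_rot: [0.0, 0.998, -0.061, 0.001]
ft_force: [-0.1, 0.2, -0.3]
gripper_width: 0.0
grasp_force: 0.0
```

>>> servo_tool(
  steps=[0, 0, 0.08, 0, 0, 0, 0.08, 0, 0, 0, 0.08, 0, 0, 0, 0.06, 0, 0, 0, 0, 0, 0, 0, 0, 0],
)

```text
time_s: 4.13
eef_pos: [0.5561, -0.1138, 0.0961]
tcp_rot: [-0.0, 0.998, -0.061, -0.0]
ft_force: [1.3, 0.0, -0.3]
gripper_width: -0.0
grasp_force: 0.0
```

>>> servo_tool(
  steps=[0, 0, 0.02, 0, 0, 0, 0.02, 0, 0, 0, 0, 0, 0, 0, 0, 0],
)

```text
time_s: 4.47
eef_pos: [0.5563, -0.1138, 0.0953]
tcp_rot: [0.0, 0.998, -0.061, -0.0]
ft_force: [0.2, 0.2, 0.1]
gripper_width: -0.0001
grasp_force: 0.0
```

>>> servo_tool(
  steps=[0, 0, 0.02, 0, 0, 0, 0, 0, 0, 0, 0, 0],
)

```text
time_s: 4.72
eef_pos: [0.5564, -0.1138, 0.0951]
tcp_rot: [0.0, 0.998, -0.061, 0.0]
ft_force: [-0.2, -0.6, 1.7]
gripper_width: -0.0001
grasp_force: 0.7
```

>>> servo_tool(
  steps=[0, 0, 0.015, 0, 0, 0, 0, 0, 0, 0, 0, 0],
)

```text
time_s: 4.97
eef_pos: [0.5567, -0.1139, 0.095]
tcp_rot: [0.0, 0.998, -0.061, 0.001]
ft_force: [0.2, 0.1, 4.3]
gripper_width: 0.0001
grasp_force: 2.0
```

>>> servo_tool(
  steps=[0, 0, 0.01, 0, 0, 0, 0, 0, 0, 0, 0, 0],
)

```text
time_s: 5.22
eef_pos: [0.5569, -0.1139, 0.0949]
tcp_rot: [0.0, 0.998, -0.061, 0.001]
ft_force: [-0.8, 0.1, 5.4]
gripper_width: -0.0001
grasp_force: 2.7
```

>>> servo_tool(
  steps=[0.06, 0, 0, 0, 0.06, 0, 0, 0, 0.06, 0, 0, 0, 0.06, 0, 0, 0, 0.06, 0, 0, 0, 0.06, 0, 0, 0, 0.06, 0, 0, 0, 0.06, 0, 0, 0],
)

```text
time_s: 5.88
eef_pos: [0.569, -0.115, 0.095]
tcp_rot: [0.0, 0.998, -0.06, 0.001]
ft_force: [0.5, 0.6, 5.7]
gripper_width: -0.0002
grasp_force: 2.9
```

```bash
cat > look.py <<'E'
from m import *
import sys
MARK=np.array([.646,-.1]);Rb=frame(-.118)
def look(save=None):
    s=snap('wrist',save);p=s['pixels'];H,S,V=cv2.split(cv2.cvtColor(p,cv2.COLOR_RGB2HSV))
    t=snap('top');pt=t['pixels'];h,sa,v=cv2.split(cv2.cvtColor(pt,cv2.COLOR_RGB2HSV))
    pk=(((h>150)|(h<5))&(sa>20)&(v>150));m=np.zeros_like(pk);m[105:230,228:328]=1
    try:
        pk=big(pk&m);us=np.where(pk.any(0))[0];l=logx(t,pk,Rb,MARK,range(us.min()+4,us.max()-3,2));l=l[np.abs(l[:,0]-np.median(l[:,0]))<.004];print('top log x',l[:,0].mean(),'y',l[:,1].mean(),'slope',np.polyfit(l[:,1],l[:,0],1)[0])
    except Exception as e: print(e)
    pink=big((((H>150)|(H<5))&(S>20)&(V>140))&(np.arange(512)[None]>130)&(np.arange(512)[None]<400))
    cols=[u for u in np.where(pink.sum(0)>20)[0]];u0,u1=cols[0],cols[-1]
    l=logx(s,pink,Rb,MARK,list(range(u0+5,u1-4,4)));
    print('wrist px',u0,u1);print(np.c_[l,[np.ptp(np.where(pink[:,u])[0]) for u in range(u0+5,u1-4,4)]][::3])
    st=read_state();e=Rb@(st['eef_pos'][:2]-MARK);print('tcp board',e,st['eef_pos'][2],'F board',Rb@st['ft_force'][:2],st['ft_force'][2],st['time_s'])
look(sys.argv[1] if len(sys.argv)>1 else None)
E
python3 look.py w2.png
```

```text
top log x -0.08658633872782862 y 0.014033655827357631 slope 0.226520879374878
wrist px 156 353
[[ -0.0717   0.0413  83.    ]
 [ -0.0711   0.0329 112.    ]
 [ -0.0701   0.0244 109.    ]
 [ -0.0704   0.016  112.    ]
 [ -0.0719   0.0077 116.    ]
 [ -0.068   -0.0009 105.    ]
 [ -0.059   -0.0095  79.    ]
 [ -0.0559  -0.0178  72.    ]
 [ -0.0559  -0.026   72.    ]
 [ -0.059   -0.0342  81.    ]
 [ -0.0643  -0.0426  98.    ]
 [ -0.0706  -0.0512 116.    ]
 [ -0.0702  -0.0596 115.    ]
 [ -0.0689  -0.0679 113.    ]
 [ -0.0696  -0.0763 115.    ]
 [ -0.0718  -0.0849 109.    ]]
tcp board [-0.0745 -0.0239] 0.09504764248306888 F board [1.037  0.3552] 5.298683078748132 5.9833
```

View pics/w2.png

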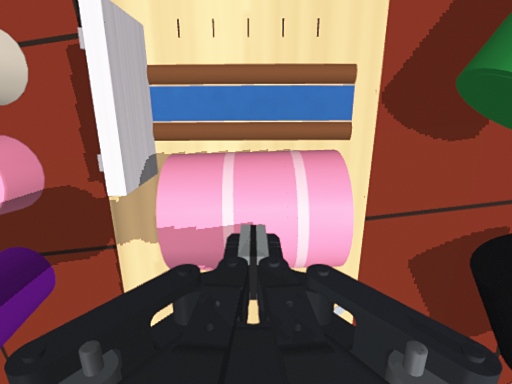

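The log rolled about 7 mm to x ≈ -0.0705, axis aligned with the battens. The fingers are near its top centre at pixel (253,235). Continuing the stroke.

>>> servo_tool(
  steps=[0.08, 0, 0, 0, 0.08, 0, 0, 0, 0.08, 0, 0, 0, 0.08, 0, 0, 0, 0.08, 0, 0, 0, 0.08, 0, 0, 0],
)

```text
time_s: 6.48
eef_pos: [0.5809, -0.1161, 0.095]
tcp_rot: [-0.0, 0.998, -0.06, 0.001]
ft_force: [-0.2, 1.3, 5.9]
gripper_width: -0.0001
grasp_force: 2.9
```

>>> servo_tool(
  steps=[0.08, 0, 0, 0, 0.08, 0, 0, 0, 0.08, 0, 0, 0, 0.08, 0, 0, 0, 0.08, 0, 0, 0],
)

```text
time_s: 6.9
eef_pos: [0.5909, -0.1171, 0.095]
tcp_rot: [-0.0, 0.998, -0.06, 0.001]
ft_force: [0.1, 1.3, 6.5]
gripper_width: 0.0
grasp_force: 2.8
```

```bash
python3 look.py | grep -v top
```

```text
wrist px 159 351
[[ -0.0624   0.041   87.    ]
 [ -0.0548   0.0318  95.    ]
 [ -0.0541   0.0232  93.    ]
 [ -0.0566   0.0149 102.    ]
 [ -0.0559   0.0064 100.    ]
 [ -0.0488  -0.0024  82.    ]
 [ -0.0424  -0.0109  64.    ]
 [ -0.0396  -0.0192  56.    ]
 [ -0.0396  -0.0275  56.    ]
 [ -0.0428  -0.0358  65.    ]
 [ -0.0517  -0.0444  92.    ]
 [ -0.0556  -0.053  103.    ]
 [ -0.0538  -0.0614 100.    ]
 [ -0.0528  -0.0698  97.    ]
 [ -0.0542  -0.0784 101.    ]
 [ -0.0622  -0.0875  92.    ]]
tcp board [-0.0525 -0.0234] 0.09500093914262445 F board [0.3673 1.3435] 6.3421323040550694 7.0
```

>>> servo_tool(
  steps=[0, 0, -0.06, 0, 0, 0, -0.14, 0, -0.24, 0, 0, 0, -0.24, 0, 0, 0, -0.24, 0, 0, 0, 0, 0, 0.1, 0, 0, 0, 0.06, 0, 0, 0, 0, 0],
)

```text
time_s: 7.67
eef_pos: [0.572, -0.1159, 0.0951]
tcp_rot: [0.0, 0.998, -0.061, 0.0]
ft_force: [0.8, -0.8, 0.1]
gripper_width: 0.0
grasp_force: 0.0
```

```bash
python3 - <<'E'
s=open('look.py').read()
s=s.replace("def look(","""def far(s,pink,cols):
    V=np.array(s['view']);c=-V[:3,:3].T@V[:3,3];o=[]
    for u in cols:
        v=np.where(pink[:,u])[0].min()-.5;b=Rb@(onplane(s,[[u,v]],.055)[0,:2]-MARK);cb=Rb@(c[:2]-MARK)
        h=c[2]-.055;a=np.arctan2(b[0]-cb[0],h)
        # line dist of centre (x,.055) to ray = .04
        o.append([b[0]-.04/np.cos(a),b[1]])
    return np.array(o)
def look(""",1).replace("    print('wrist px'","    f=far(s,pink,range(u0+12,u1-11,4));f=f[np.abs(f[:,0]-np.median(f[:,0]))<.004];print('FAR x',f[:,0].mean(),'slope',np.polyfit(f[:,1],f[:,0],1)[0]);w=(np.argwhere(pink)[:,0]);r=int(np.percentile(w,30));us=np.where(pink[r])[0];print('ends',us.min(),us.max(),((onplane(s,[[us.min()-.5,r],[us.max()+.5,r]],.09)[:,:2]-MARK)@Rb.T)[:,1])\n    0 and print('wrist px'",1).replace("print(np.c_[l,","0 and print(np.c_[l,")
open('look.py','w').write(s)
E
python3 look.py
```

```text
top log x -0.07989743902387643 y 0.012258171749826095 slope 0.1063959457156009
FAR x -0.06028402329490775 slope -0.025809424476646747
ends 155 350 [ 0.0295 -0.0767]
tcp board [-0.0714 -0.0243] 0.0950859695280206 F board [-0.1797 -0.7698] -0.19871711089482585 7.7667
```

>>> servo_tool(
  steps=[0, 0, 0.02, 0, 0, 0, 0.01, 0, 0, 0, 0, 0, 0, 0, 0, 0],
)

```text
time_s: 8.1
eef_pos: [0.5726, -0.1157, 0.0948]
tcp_rot: [0.0, 0.998, -0.061, 0.0]
ft_force: [-0.0, -0.6, 3.7]
gripper_width: -0.0004
grasp_force: 1.8
```

>>> servo_tool(
  steps=[0, 0, 0.01, 0, 0.08, 0, 0, 0, 0.08, 0, 0, 0, 0.08, 0, 0, 0, 0.08, 0, 0, 0, 0.08, 0, 0, 0, 0.08, 0, 0, 0, 0.08, 0, 0, 0],
)

```text
time_s: 8.77
eef_pos: [0.5869, -0.1171, 0.095]
tcp_rot: [-0.0, 0.998, -0.06, 0.001]
ft_force: [0.7, 0.6, 5.1]
gripper_width: -0.0001
grasp_force: 2.8
```

>>> servo_tool(
  steps=[0.08, 0, 0, 0, 0.08, 0, 0, 0, 0.08, 0, 0, 0, 0.08, 0, 0, 0, 0.08, 0, 0, 0, 0.08, 0, 0, 0],
)

```text
time_s: 9.27
eef_pos: [0.5989, -0.1183, 0.0951]
tcp_rot: [-0.0, 0.998, -0.06, 0.001]
ft_force: [-0.3, 1.1, 6.0]
gripper_width: 0.0
grasp_force: 2.9
```

```bash
python3 look.py
```

```text
top log x -0.05750212802562029 y 0.009958306647409041 slope 0.1064463261252859
FAR x -0.04697070880188038 slope -0.02457797327690825
ends 159 348 [ 0.0292 -0.0757]
tcp board [-0.0445 -0.0237] 0.095038751157773 F board [0.423  0.7942] 5.780873211579875 9.3667
```

>>> servo_tool(
  steps=[0.08, 0, 0, 0, 0.08, 0, 0, 0, 0.08, 0, 0, 0, 0.08, 0, 0, 0, 0.08, 0, 0, 0, 0.08, 0, 0, 0, 0.06, 0, 0, 0],
)

```text
time_s: 9.95
eef_pos: [0.6123, -0.1195, 0.095]
tcp_rot: [-0.0, 0.998, -0.06, 0.001]
ft_force: [-0.1, 2.4, 5.3]
gripper_width: -0.0002
grasp_force: 2.6
```

>>> servo_tool(
  steps=[0, 0, -0.06, 0, 0, 0, -0.14, 0, -0.28, 0, 0, 0, -0.28, 0, 0, 0, -0.28, 0, 0, 0, 0, 0, 0.1, 0, 0, 0, 0.06, 0, 0, 0, 0, 0],
)

```text
time_s: 10.62
eef_pos: [0.5901, -0.1181, 0.0948]
tcp_rot: [0.0, 0.998, -0.061, -0.0]
ft_force: [0.1, -0.1, 0.5]
gripper_width: 0.0003
grasp_force: 0.0
```

```bash
python3 look.py w3.png
```

```text
top log x -0.05882128558703917 y 0.009763454031877629 slope 0.20369831701952562
FAR x -0.04012367765814857 slope -0.025332027262384108
ends 153 350 [ 0.0302 -0.0766]
tcp board [-0.0529 -0.0244] 0.09505688313165873 F board [-0.1742 -0.0475] -0.19484897026251496 10.7167
```

View pics/w3.png

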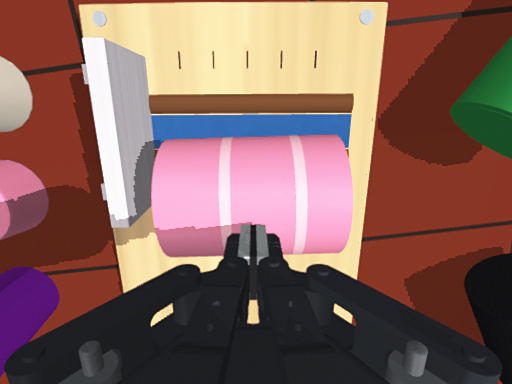

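The log is at x ≈ -0.040, just before the first batten, which it now covers. The fingers are about 13 mm behind its top. I'll press, then climb.

>>> servo_tool(
  steps=[0.04, 0, 0.02, 0, 0, 0, 0.02, 0, 0, 0, 0, 0, 0, 0, 0, 0],
)

```text
time_s: 11.05
eef_pos: [0.5921, -0.1181, 0.0947]
tcp_rot: [0.0, 0.998, -0.061, 0.001]
ft_force: [0.0, 0.6, 3.8]
gripper_width: 0.0
grasp_force: 2.0
```

>>> servo_tool(
  steps=[0, 0, 0.012, 0, 0.06, 0, 0, 0, 0.06, 0, 0, 0, 0, 0, 0, 0],
)

```text
time_s: 11.38
eef_pos: [0.5953, -0.1181, 0.095]
tcp_rot: [-0.0, 0.998, -0.06, 0.001]
ft_force: [-1.0, 1.2, 6.7]
gripper_width: -0.0001
grasp_force: 3.5
```

>>> servo_tool(
  steps=[0.06, 0, 0, 0, 0.06, 0, 0, 0, 0, 0, 0, 0],
)

```text
time_s: 11.63
eef_pos: [0.5983, -0.1182, 0.0954]
tcp_rot: [-0.0, 0.998, -0.06, 0.001]
ft_force: [-2.4, 1.8, 9.7]
gripper_width: 0.0001
grasp_force: 4.6
```

>>> servo_tool(
  steps=[0.06, 0, -0.014, 0, 0.06, 0, -0.011, 0, 0.06, 0, -0.009, 0, 0, 0, 0, 0],
)

```text
time_s: 11.97
eef_pos: [0.6029, -0.1187, 0.0962]
tcp_rot: [-0.0, 0.998, -0.06, 0.001]
ft_force: [-0.6, 1.6, 8.9]
gripper_width: 0.0003
grasp_force: 4.3
```

>>> servo_tool(
  steps=[0.06, 0, -0.009, 0, 0.06, 0, -0.008, 0, 0.06, 0, -0.008, 0, 0, 0, 0, 0],
)

```text
time_s: 12.3
eef_pos: [0.6074, -0.1192, 0.0968]
tcp_rot: [-0.0, 0.998, -0.06, 0.001]
ft_force: [-1.7, 1.9, 8.8]
gripper_width: -0.0001
grasp_force: 4.1
```

>>> servo_tool(
  steps=[0.06, 0, -0.007, 0, 0.06, 0, -0.006, 0, 0.06, 0, -0.005, 0, 0, 0, 0, 0],
)

```text
time_s: 12.63
eef_pos: [0.612, -0.1197, 0.0973]
tcp_rot: [-0.0, 0.998, -0.06, 0.001]
ft_force: [-0.7, 1.8, 7.0]
gripper_width: 0.0001
grasp_force: 4.0
```

>>> servo_tool(
  steps=[0.06, 0, -0.004, 0, 0.06, 0, -0.004, 0, 0.06, 0, -0.004, 0, 0.06, 0, -0.003, 0, 0.06, 0, -0.003, 0, 0, 0, 0, 0],
)

```text
time_s: 13.13
eef_pos: [0.6197, -0.1206, 0.0978]
tcp_rot: [-0.0, 0.998, -0.06, 0.001]
ft_force: [0.0, 1.7, 7.3]
gripper_width: 0.0003
grasp_force: 3.9
```

>>> servo_tool(
  steps=[0.06, 0, -0.002, 0, 0.06, 0, -0.002, 0, 0.06, 0, -0.001, 0, 0.06, 0, -0.001, 0, 0, 0, 0, 0],
)

```text
time_s: 13.55
eef_pos: [0.6258, -0.1213, 0.098]
tcp_rot: [-0.0, 0.998, -0.06, 0.002]
ft_force: [-0.2, 1.0, 8.0]
gripper_width: -0.0003
grasp_force: 3.9
```

```bash
python3 look.py
```

```text
top log x -0.03063866983353174 y 0.008233226525406638 slope 0.16277923976483621
FAR x -0.023485494230745904 slope -0.027208639384605
ends 159 346 [ 0.0306 -0.0756]
tcp board [-0.0177 -0.0235] 0.09797474332171667 F board [0.6731 1.7597] 7.205454270952047 13.65
```

>>> servo_tool(
  steps=[0.06, 0, 0, 0, 0.06, 0, 0, 0, 0.06, 0, 0, 0, 0.06, 0, 0, 0, 0, 0, 0, 0],
)

```text
time_s: 14.07
eef_pos: [0.6319, -0.122, 0.0979]
tcp_rot: [-0.0, 0.998, -0.06, 0.002]
ft_force: [0.9, 0.5, 7.0]
gripper_width: -0.0002
grasp_force: 3.6
```

>>> servo_tool(
  steps=[0.06, 0, 0.001, 0, 0.06, 0, 0.001, 0, 0.06, 0, 0.002, 0, 0, 0, 0, 0],
)

```text
time_s: 14.4
eef_pos: [0.6363, -0.1225, 0.0977]
tcp_rot: [-0.0, 0.998, -0.06, 0.002]
ft_force: [1.1, 0.7, 6.7]
gripper_width: 0.0003
grasp_force: 3.3
```

>>> servo_tool(
  steps=[0.06, 0, 0.003, 0, 0.06, 0, 0.004, 0, 0.06, 0, 0.005, 0, 0, 0, 0, 0],
)

```text
time_s: 14.73
eef_pos: [0.6408, -0.123, 0.0972]
tcp_rot: [-0.0, 0.998, -0.06, 0.002]
ft_force: [0.6, 1.1, 5.2]
gripper_width: 0.0002
grasp_force: 2.9
```

>>> servo_tool(
  steps=[0.06, 0, 0.006, 0, 0.06, 0, 0.007, 0, 0.06, 0, 0.008, 0, 0, 0, 0, 0],
)

```text
time_s: 15.07
eef_pos: [0.6452, -0.1235, 0.0966]
tcp_rot: [-0.0, 0.998, -0.06, 0.002]
ft_force: [0.8, 2.6, 5.2]
gripper_width: -0.0005
grasp_force: 2.9
```

>>> servo_tool(
  steps=[0.06, 0, 0.009, 0, 0.06, 0, 0.01, 0, 0.06, 0, 0.011, 0, 0, 0, 0, 0],
)

```text
time_s: 15.4
eef_pos: [0.6496, -0.124, 0.0957]
tcp_rot: [-0.0, 0.998, -0.06, 0.002]
ft_force: [2.1, 0.8, 6.0]
gripper_width: 0.0001
grasp_force: 2.8
```

```bash
python3 look.py
```

```text
top log x -0.012337744539774558 y 0.005314435633888442 slope 0.14261171393710367
FAR x -0.011144133028543377 slope -0.030223176085532863
ends 162 344 [ 0.0288 -0.0742]
tcp board [ 0.0063 -0.0234] 0.09567512385042723 F board [1.9955 1.8393] 4.806660091491995 15.5
```

>>> servo_tool(
  steps=[0.06, 0, 0.012, 0, 0.06, 0, 0.014, 0, 0.06, 0, 0.015, 0, 0, 0, 0, 0],
)

```text
time_s: 15.83
eef_pos: [0.6541, -0.1245, 0.0945]
tcp_rot: [-0.001, 0.998, -0.06, 0.002]
ft_force: [2.6, 1.5, 4.6]
gripper_width: -0.0001
grasp_force: 2.8
```

>>> servo_tool(
  steps=[0.06, 0, 0.016, 0, 0.06, 0, 0.017, 0, 0.06, 0, 0.018, 0, 0, 0, 0, 0],
)

```text
time_s: 16.17
eef_pos: [0.6585, -0.1251, 0.0931]
tcp_rot: [-0.001, 0.998, -0.06, 0.001]
ft_force: [3.6, 2.5, 5.4]
gripper_width: 0.0
grasp_force: 2.9
```

>>> servo_tool(
  steps=[0.06, 0, 0.018, 0, 0.06, 0, 0.019, 0, 0.04, 0, 0.008, 0, 0, 0, 0, 0],
)

```text
time_s: 16.5
eef_pos: [0.662, -0.1252, 0.0919]
tcp_rot: [-0.001, 0.998, -0.06, 0.001]
ft_force: [2.1, 2.7, 5.6]
gripper_width: 0.0
grasp_force: 3.1
```

```bash
python3 look.py
```

```text
top log x -0.004505374919676215 y 0.006386362188922759 slope 0.07364013629128376
FAR x -0.004147723707969568 slope -0.028649350755964857
ends 163 343 [ 0.0276 -0.0724]
tcp board [ 0.0188 -0.0231] 0.09196317441680092 F board [1.7626 3.4171] 6.251561159423582 16.6
```

>>> servo_tool(
  steps=[0.03, 0, -0.03, 0, 0.02, 0, -0.03, 0, 0, 0, -0.1, 0, 0, 0, -0.5, 0, 0, 0, -0.8, 0, 0, 0, -0.8, 0, 0, 0, 0, 0, 0, 0, 0, 0, 0, 0, 0, 0],
)

```text
time_s: 17.35
eef_pos: [0.6615, -0.1273, 0.1472]
tcp_rot: [0.0, 0.998, -0.061, -0.001]
ft_force: [0.7, 0.2, 0.2]
gripper_width: -0.0003
grasp_force: 0.0
```

```bash
python3 look.py w4.png
```

```text
top log x -0.002529980943176781 y 0.003932581200606428 slope -0.04837548119459023
FAR x -0.002704229099499736 slope -0.02530734603539652
ends 179 320 [ 0.0313 -0.0752]
tcp board [ 0.0182 -0.025 ] 0.1463891756504279 F board [ 0.7476 -0.6702] -0.3987124267716195 17.45
```

View pics/w4.png

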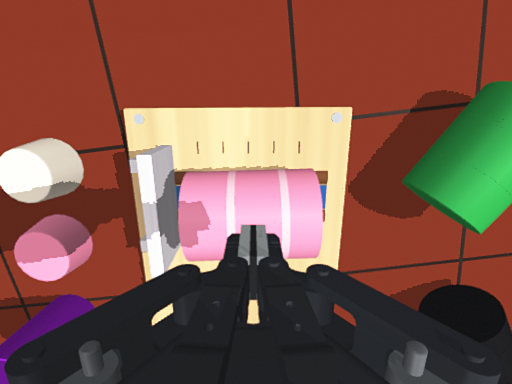

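The log sits between the battens at x ≈ -0.0025. Its -y end is at about -0.078, and the gap to the stop is about 22 mm. I'll move beyond its free end and lower the fingers.

>>> servo_tool(
  steps=[-0.2, 0.85, 0, 0, -0.2, 0.85, 0, 0, -0.2, 0.85, 0, 0, -0.2, 0.85, 0, 0, 0, 0, 0, 0, 0, 0, 0, 0, 0, 0, 0.8, 0, 0, 0, 0.8, 0, 0, 0, 0.8, 0, 0, 0, 0.8, 0, 0, 0, 0.6, 0, 0, 0, 0, 0, 0, 0, 0, 0],
)

```text
time_s: 18.53
eef_pos: [0.6319, -0.2074, 0.052]
tcp_rot: [-0.001, 0.998, -0.06, -0.001]
ft_force: [0.3, 0.5, 0.8]
gripper_width: 0.0002
grasp_force: 0.0
```

```bash
python3 look.py w5.png
```

```text
top log x -0.0015994197116994437 y -0.017713735300420138 slope -0.027372578431688298
FAR x -0.0010937327570071896 slope -0.017202358309060667
ends 131 207 [-0.0594 -0.0899]
tcp board [-0.0004 -0.1088] 0.05342912273776983 F board [-0.8377  0.2832] 0.23993374064185552 18.6333
```

View pics/w5.png

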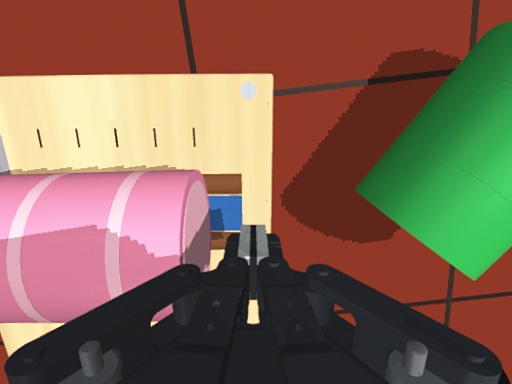

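The fingers are beside the log's free end, whose face is at columns 185–210. I'll push along +y slowly.

>>> servo_tool(
  steps=[0, -0.1, 0, 0, 0, -0.1, 0, 0, 0, -0.1, 0, 0, 0, -0.1, 0, 0, 0, -0.06, 0, 0, 0, -0.04, 0, 0, 0, 0, 0, 0],
)

```text
time_s: 19.22
eef_pos: [0.6337, -0.1976, 0.0533]
tcp_rot: [0.001, 0.998, -0.061, 0.0]
ft_force: [-0.8, -3.7, 2.4]
gripper_width: -0.0002
grasp_force: 1.8
```

>>> servo_tool(
  steps=[0, -0.04, 0, 0, 0, -0.04, 0, 0, 0, -0.04, 0, 0, 0, 0, 0, 0],
)

```text
time_s: 19.55
eef_pos: [0.6342, -0.1936, 0.0532]
tcp_rot: [0.0, 0.998, -0.061, 0.0]
ft_force: [-0.6, -4.7, 3.5]
gripper_width: -0.0001
grasp_force: 2.7
```

>>> servo_tool(
  steps=[0, -0.04, 0, 0, 0, -0.04, 0, 0, 0, -0.04, 0, 0, 0, 0, 0, 0],
)

```text
time_s: 19.88
eef_pos: [0.6345, -0.1905, 0.0531]
tcp_rot: [0.0, 0.998, -0.061, 0.0]
ft_force: [-0.4, -5.2, 3.7]
gripper_width: 0.0
grasp_force: 2.8
```

```bash
python3 look.py; python3 - <<'E'
from h import *
w=cv2.cvtColor(cv2.imread('pics/w5.png'),cv2.COLOR_BGR2RGB)
s=snap('side');a=cv2.resize(s['pixels'][110:240,150:320],None,fx=3,fy=3,interpolation=cv2.INTER_CUBIC)
s=snap('wrist');b=s['pixels'][90:384,0:400]
b=cv2.resize(b,(int(400*390/294),390))[:,:280]
cv2.imwrite('pics/c6.png',np.hstack([a,b])[:,:790,::-1])
E
```

```text
top log x -0.0015974623439474795 y -0.004104609567994676 slope -0.02482949837462525
FAR x -0.0012245158988681952 slope -0.0185496814734804
ends 131 221 [-0.0417 -0.0781]
tcp board [-0.0007 -0.0912] 0.053102081696201106 F board [-0.6192 -4.1659] 3.7940288590438405 19.9833
```

View pics/c6.png

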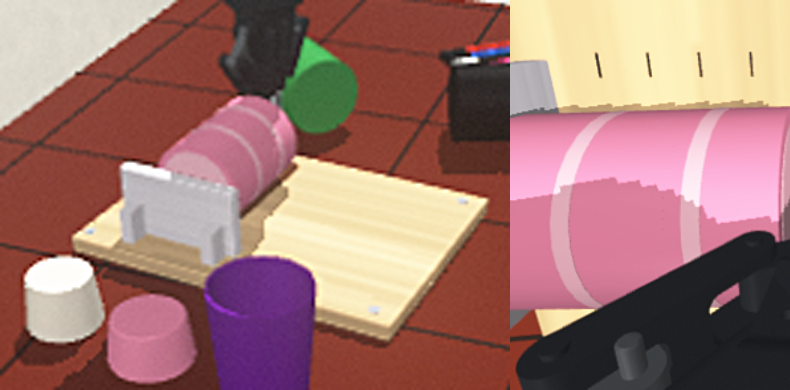

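The log has slid about 12 mm and is still level. But the upward force suggests a knuckle is bearing on the log's top edge. I'll back off, raise the tool so only the fingertips touch, and finish the push.

>>> servo_tool(
  steps=[0, 0.1, 0, 0, 0, 0.2, 0, 0, 0, 0, -0.45, 0, 0, 0, -0.45, 0, 0, 0, 0, 0, 0, 0, 0, 0],
)

```text
time_s: 20.58
eef_pos: [0.6344, -0.1972, 0.0767]
tcp_rot: [0.0, 0.998, -0.06, 0.001]
ft_force: [0.4, -0.5, -0.6]
gripper_width: 0.0001
grasp_force: 0.0
```

>>> servo_tool(
  steps=[0, -0.1, 0, 0, 0, -0.1, 0, 0, 0, -0.1, 0, 0, 0, -0.06, 0, 0, 0, -0.04, 0, 0, 0, 0, 0, 0],
)

```text
time_s: 21.08
eef_pos: [0.6346, -0.1872, 0.0751]
tcp_rot: [-0.0, 0.998, -0.06, -0.0]
ft_force: [-0.1, -0.5, 0.6]
gripper_width: 0.0002
grasp_force: 0.0
```

>>> servo_tool(
  steps=[0, -0.05, 0, 0, 0, -0.05, 0, 0, 0, -0.05, 0, 0, 0, 0, 0, 0],
)

```text
time_s: 21.42
eef_pos: [0.6351, -0.1838, 0.0753]
tcp_rot: [0.0, 0.998, -0.06, 0.0]
ft_force: [-0.6, 0.0, -0.5]
gripper_width: -0.0
grasp_force: 0.0
```

>>> servo_tool(
  steps=[0, -0.05, 0, 0, 0, -0.05, 0, 0, 0, -0.05, 0, 0, 0, 0, 0, 0],
)

```text
time_s: 21.75
eef_pos: [0.6355, -0.1812, 0.0755]
tcp_rot: [0.001, 0.998, -0.061, 0.0]
ft_force: [-0.6, -2.8, 0.2]
gripper_width: -0.0001
grasp_force: 1.5
```

```bash
python3 look.py
```

```text
top log x -0.0016573720628143209 y 0.001333137240682058 slope -0.01090020307079249
FAR x -0.0015618017352467903 slope -0.015009362342278206
ends 131 234 [-0.0222 -0.0723]
tcp board [-0.0009 -0.0818] 0.07542365323128726 F board [ 0.458  -3.5427] 1.6087700062546206 21.85
```

>>> servo_tool(
  steps=[0, -0.05, 0, 0, 0, -0.05, 0, 0, 0, -0.05, 0, 0, 0, -0.05, 0, 0, 0, 0, 0, 0],
)

```text
time_s: 22.27
eef_pos: [0.6362, -0.1749, 0.0754]
tcp_rot: [-0.0, 0.998, -0.06, 0.0]
ft_force: [-0.3, -2.1, 1.3]
gripper_width: 0.0001
grasp_force: 1.5
```

>>> servo_tool(
  steps=[0, -0.04, 0, 0, 0, -0.04, 0, 0, 0, -0.04, 0, 0, 0, 0, 0, 0],
)

```text
time_s: 22.6
eef_pos: [0.6366, -0.1721, 0.0753]
tcp_rot: [-0.0, 0.998, -0.06, 0.0]
ft_force: [0.7, -3.1, 0.6]
gripper_width: -0.0
grasp_force: 1.6
```

>>> servo_tool(
  steps=[0, -0.03, 0, 0, 0, -0.03, 0, 0, 0, 0, 0, 0],
)

```text
time_s: 22.85
eef_pos: [0.6367, -0.1708, 0.0753]
tcp_rot: [0.0, 0.998, -0.061, 0.0]
ft_force: [-0.6, -2.9, 0.9]
gripper_width: 0.0
grasp_force: 1.8
```

>>> servo_tool(
  steps=[0, -0.03, 0, 0, 0, -0.02, 0, 0, 0, 0, 0, 0],
)

```text
time_s: 23.1
eef_pos: [0.6369, -0.1695, 0.0753]
tcp_rot: [-0.0, 0.998, -0.06, 0.0]
ft_force: [-0.8, -3.5, 2.7]
gripper_width: -0.0001
grasp_force: 1.8
```

>>> servo_tool(
  steps=[0, -0.02, 0, 0, 0, -0.01, 0, 0, 0, 0, 0, 0],
)

```text
time_s: 23.35
eef_pos: [0.6369, -0.1691, 0.0753]
tcp_rot: [0.0, 0.998, -0.061, 0.0]
ft_force: [-0.1, -4.3, 1.9]
gripper_width: -0.0001
grasp_force: 2.0
```

```bash
python3 look.py
```

```text
top log x -0.00146812328882034 y 0.014978582077789763 slope -0.010957655114047822
FAR x -0.00155677505975074 slope -0.015683077508743627
ends 131 234 [-0.0102 -0.0602]
tcp board [-0.0009 -0.0697] 0.07533706018141134 F board [ 0.1406 -4.1937] 1.8562840539482057 23.45
```

>>> servo_tool(
  steps=[0, -0.02, 0, 0, 0, 0, 0, 0, 0, 0, 0, 0],
)

```text
time_s: 23.7
eef_pos: [0.6369, -0.169, 0.0754]
tcp_rot: [0.0, 0.998, -0.061, -0.0]
ft_force: [-0.7, -4.9, 2.9]
gripper_width: -0.0
grasp_force: 2.6
```

>>> servo_tool(
  steps=[0, -0.02, 0, 0, 0, 0, 0, 0, 0, 0, 0, 0],
)

```text
time_s: 23.95
eef_pos: [0.6368, -0.169, 0.0754]
tcp_rot: [0.001, 0.998, -0.061, -0.0]
ft_force: [-1.2, -5.1, 1.7]
gripper_width: 0.0
grasp_force: 2.9
```

The log has stopped against the plate. Backing off and lifting.

>>> servo_tool(
  steps=[0, 0.06, 0, 0, 0, 0.3, 0, 0, 0, 0.6, 0, 0, 0, 0.6, 0, 0, 0, 0, -0.8, 0, 0, 0, -0.8, 0, 0, 0, -0.8, 0, 0, 0, -0.8, 0, 0, -0.8, -0.5, 0, 0, -0.8, 0, 0, 0, -0.8, 0, 0, 0, 0, 0, 0, 0, 0, 0, 0],
)

```text
time_s: 25.03
eef_pos: [0.6396, -0.1465, 0.1677]
tcp_rot: [-0.0, 0.998, -0.06, -0.0]
ft_force: [-0.3, -0.6, -0.3]
gripper_width: -0.0001
grasp_force: 0.0
```

```bash
python3 look.py w7.png; python3 - <<'E'
from m import *
MARK=np.array([.646,-.1]);Rb=frame(-.118)
s=snap('wrist');C=cloud(s);p=s['pixels'];H,S,V=cv2.split(cv2.cvtColor(p,cv2.COLOR_RGB2HSV))
pink=big(((H>150)|(H<5))&(S>20)&(V>140)&(C[...,2]>.06)&(C[...,2]<.12)&(np.arange(512)[None]>100));q=C[pink];b=(q[:,:2]-MARK)@Rb.T
print('depth log y range',np.percentile(b[:,1],[.5,1,99,99.5]),'top z',np.percentile(q[:,2],98))
E
```

```text
top log x -0.0011341110009770357 y 0.001409660484049031 slope -0.012895324765536344
FAR x -0.0019066466467821115 slope -0.009357898975492735
ends 131 264 [ 0.0529 -0.0554]
tcp board [-0.001  -0.0497] 0.1673384018608155 F board [-0.7038 -0.6869] 0.3332291296390917 25.1333
depth log y range [-0.0547 -0.0539  0.0543  0.0583] top z 0.09499693462701701
```

View pics/w7.png

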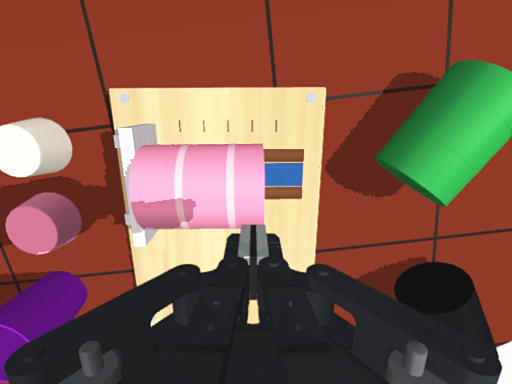

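The log is between the battens. Its ends are at y ≈ +0.054 and -0.055, so it is flush with the stop (left end at column 131), with yaw about 0.01 rad and nothing touching it.

```bash
python3 -c "
from cell import env
print(env.close_job())"
```

```text
the job is handed in; nothing more can be done
None
```

The soap log rests on the blue mark between the battens, its end flush with the end stop by my last look, nothing touching it, and force readings never above about 10 N; I've handed the job in, but no verdict came back.

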